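Find the full sugar tin by its heft

TASK

These are the sugar tins: the one that has lost its lid is a reject, so first put it in the white washing-up bowl. The other three are closed and look the same: then lift one after the other off the tray to feel which is the heaviest, the full one, keep them upright, leave the rest of the table alone, and leave the two lighter ones standing on the tray. Finish while holding the heaviest up, upright and still, at least 15 cm clear of the table, so that I can take it from you: do not put it down or let go.

Things in the scene. Friction and masses are not known exactly. Their poses are not given: they have to be found in the camera images.
- tin_a: One of three outwardly identical closed tins of bare steel, 54 mm in diameter and 84 mm tall: straight body up to 64 mm, above it a slip-on lid of 56 mm diameter that is fast. Origin at the centre of the underside, z up. With what is in them (hard, with about 2 mm of play) the three weigh about 0.14, 0.23 and 0.41 kg (one almost empty, one part used, one full; each within 10 percent); nothing outside tells which is which, and it differs from start to start.
- tin_b: One of three outwardly identical closed tins of bare steel, 54 mm in diameter and 84 mm tall: straight body up to 64 mm, above it a slip-on lid of 56 mm diameter that is fast. Origin at the centre of the underside, z up. With what is in them (hard, with about 2 mm of play) the three weigh about 0.14, 0.23 and 0.41 kg (one almost empty, one part used, one full; each within 10 percent); nothing outside tells which is which, and it differs from start to start.
- tin_c: One of three outwardly identical closed tins of bare steel, 54 mm in diameter and 84 mm tall: straight body up to 64 mm, above it a slip-on lid of 56 mm diameter that is fast. Origin at the centre of the underside, z up. With what is in them (hard, with about 2 mm of play) the three weigh about 0.14, 0.23 and 0.41 kg (one almost empty, one part used, one full; each within 10 percent); nothing outside tells which is which, and it differs from start to start.
- open_tin: The reject: the same bare steel tin without a lid, an open, empty can 54 mm in diameter, 66 mm tall, wall 2.5 mm, 0.09 kg. Origin at the centre of the underside, z up. It stands on the tray among the closed tins.
- tray: Small dark wooden tray, 250 x 135 mm, loose, 0.6 kg; floor 6 mm above the table, rim 16 mm high. Origin at the centre of its underside; x along the 250 mm side, y along the 135 mm side. Four tins stand on it at about x = +-52 mm, y = +-32 mm (each within 3 mm), any tin in any place: about 50 mm free between the two tins of a row along x, but only about 10 mm between neighbours along y, so fingers go in along the tray's x.
- bowl: Round white enamel washing-up bowl with dark rim, loose, 0.6 kg, empty: 232 mm across at the rim, 160 mm at the foot, 78 mm high, wall 4 mm. Origin at the centre of its underside.
- bowl_floor (a point): Centre of the bowl's flat inner floor, 5 mm above the table.
- mug: Striped mug, 101 mm tall, 86 x 120 mm over the handle; origin under its centre. Bystander.
- jam_jar: Glass jar with red label and white lid, 64 mm in diameter, 87 mm tall; origin under its centre. Bystander.
- shaker: Grey salt shaker, 44 mm in diameter, 90 mm tall; origin under its centre. Bystander.
There are look-alikes about, which are no part of the job. What is shaped like the tin_b but purple is not meant. Leave any turquoise look-alike of the tin_c alone.

How it is judged:
By the outcome, as a careful person would: the job done as asked, in the order asked, and still so for the second after the job is handed in, while the arm keeps its last pose, push and grip.
It also fails if it takes over 72 s, if anything falls off the work surface, if the arm or the gripper's body presses on something with over 40 N, if the wrist force passes 120 N, or if a joint passes its speed limit or range.

ROBOT

A 6-joint arm with a two-finger parallel gripper is mounted at the origin on a cart in front of the work surface, level with it; the furniture and walls round the work are solid. World frame = base frame: x ahead of the robot, y to its left, z up, the work surface at z = 0. Lengths are in mm, angles in degrees, forces in N, time in s.
With the tool pointing down it reaches from about 400 to 925 mm from the base axis. Payload 3.4 kg.
Tool frame: the origin (TCP) lies midway between the tips of the shut fingers; the grasp point (between the pads) lies 19 mm behind it; z points along the fingers, y is the line along which they close (so a half turn about z gives the same grasp; the last joint's range is limited). The gripper opens to 85 mm and grips with 20 to 120 N. Pads are 22 mm wide; open, the fingers measure 114 mm over their backs; the gripper's body (76 mm by 85 mm) begins 54 mm behind the grasp point. The pads swing forward as they close: fully open they stand 13 mm farther back than shut.
Start: joints at [62.424, 17.578, 86.31, -0, 76.112, -4.211], TCP at [228.063, 527.843, 201.505] pointing down, gripper open.
Joint ranges: [-179.03, 179.03], [-60, 130.46], [8.19, 133.38], [-81.62, 261.62], [5.75, 156.47], [-153.77, 153.77]. Speed limits (degrees/s): [147.25, 147.25, 180, 180, 180, 180].

INTERFACE

Orientations are given as [roll, pitch, yaw] about the fixed x, y, z axes, in that order (R = Rz(yaw) Ry(pitch) Rx(roll)).
In Python, from rig import sensors, imaging, ticket gives the robot as it stands.
- The arm moves only by the shell command python3 -m handwheel 'ROWS'. ROWS is JSON, a list of rows, each a list of 5 numbers: the closure, from -1 (fully open) to 1 (shut), so that 0 is half open, then the shift along the tool's x, y, z in cm, then the turn about the tool's z in rad. In form: [[fingers, x, y, z, roll], ...]. A call has 1 to 12 rows; each row is the pose to reach, as a shift and turn from the pose commanded when the call began, along the tool's axes at that moment; what a row does not reach only later rows make up. A row lasts 1/8 s, in which the tool goes at most 62.5 mm and 10.7 degrees, less where a joint would pass 70% of its speed; a pose out of reach is approached as far as the arm can. A call with a gripper value outside its range is refused whole. The fingers move at their own pace and stop on an object; the grip force is fixed at half the most. Time passes only in rows, so rows that repeat a pose let the fingers close. It gives the time, the measured TCP pose, the force, the opening and the grip force at its end, in the units of the state.
- sensors.sense(): the state, without advancing time (a new reading comes with each control period).
- imaging.get_image(name): name is "side" or "top" or "wrist"; returns a dict with "pixels" (420x560x3 uint8, red, green, blue), "intrinsics" (3x3 intrinsics, pixels), "R" (3x3) and "t" (3): a world point X has camera coordinates R X + t. Camera axes: x right, y down, z forward; pixel columns grow to the right and rows downward; lengths in mm; the calibration is good to about 2 mm. A picture is of the moment at which its call begins. There is no depth.
- ticket.job_done(): hands the job in; it is judged then, once.
The state is a dict: "t": time; "qpos": joint angles; "joint_vel": joint speeds; "joint_efforts": joint torques, N m; "tool_pos": TCP position; "eef_rot": TCP orientation; "wrist_force": force on the tool from outside, world axes, zero at the start; "moment": the same for the moment, N m; "grip_width": finger opening in mm; "grasp_force": force on a finger pad.
Only numpy, scipy, OpenCV 4.12 (cv2) and the standard library are available. Lean on these libraries where they do the work, as an engineer would, in place of code of your own. Each camera call takes 0.05 s, during which the arm holds its last target. There are 200 camera calls.

## Working session

There is one attempt and no reset: what is moved stays moved. The work goes in short steps, Python scripts to look and compute and a shell command to move; the robot and the scene stay as the last step left them, time stands still between calls to the robot, and variables do not carry over. Pictures are saved under pics/ and viewed, at most 10 in all, crops included, and the job is handed in when it is done.

```bash
mkdir -p pics; cat > h.py <<'E'
import numpy as np,cv2
from rig import sensors,imaging,ticket
def grab(n,f):
    d=imaging.get_image(n); cv2.imwrite('pics/'+f,cv2.cvtColor(d['pixels'],cv2.COLOR_RGB2BGR)); np.savez('pics/'+f+'.npz',**{k:np.array(v) for k,v in d.items()}); return d
def ray(d,u,v,z):
    K,R,t=(np.array(d[k]) for k in('intrinsics','R','t'))
    c=-R.T@t; r=R.T@np.linalg.inv(K)@[u,v,1]; return c+r*(z-c[2])/r[2]
def proj(d,X):
    p=np.array(d['intrinsics'])@(np.array(d['R'])@np.array(X)+np.array(d['t'])); return p[:2]/p[2]
E
python3 - <<'E'
from h import *
a=grab('top','top1.png');b=grab('side','side1.png')
for d in(a,b):print(-np.array(d['R']).T@d['t'],np.array(d['intrinsics'])[0])
print(sensors.sense())
E
```

```text
[ 279.34834432  -25.08871566 1514.25149974] [515.25151517   0.         290.04081668]
[  637.7775583  -1395.93793314   988.62776513] [531.81060035   0.         296.13987739]
{'t': 0.1, 'qpos': array([ 6.24233024e+01,  1.76214854e+01,  8.63779703e+01,  7.71990817e-04,
        7.61138797e+01, -4.21002531e+00]), 'joint_vel': array([-0.02320238, -0.01487516, -0.18747167, -0.10307637, -0.11752149,
        0.03302796]), 'joint_efforts': array([ 3.93475866e-04, -4.58523488e+01, -2.52608782e+01, -3.84480347e-05,
        5.65487106e-03,  2.57885625e-05]), 'tool_pos': array([227.72637432, 527.20092932, 200.62783824]), 'eef_rot': array([-1.79887025e+02, -9.06728983e-03,  1.56633133e+02]), 'wrist_force': array([ 0.18337696, -0.43647483, -0.51769686]), 'moment': array([ 0.0019862 ,  0.00582264, -0.06199765]), 'grasp_force': 0.0, 'grip_width': 85.35948614762748}
```

View pics/top1.png

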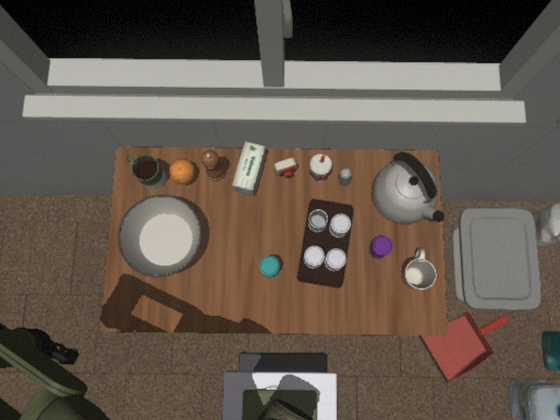

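View pics/side1.png

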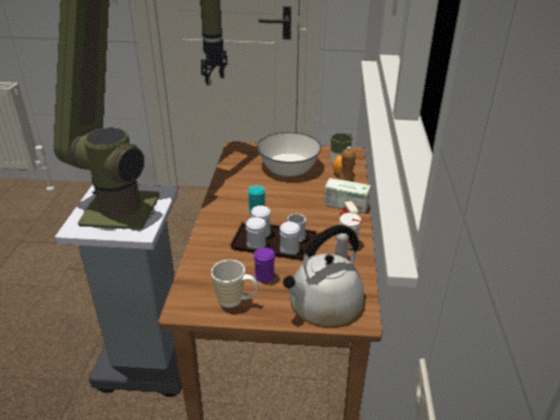

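Top view: the tray is at about (326,243). On it are the open-looking tin at (318,220) with a dark inside, and closed tins at (340,225), (314,257) and (336,260). Look-alikes to leave alone: purple (381,246) and turquoise (270,266). The bowl is at (160,237). Next, a close crop and rays.

```bash
python3 - <<'E'
from h import *
d=np.load('pics/top1.png.npz'); im=cv2.imread('pics/top1.png')
cv2.imwrite('pics/crop1.png',cv2.resize(im[190:300,250:400],None,fx=5,fy=5,interpolation=cv2.INTER_CUBIC))
hsv=cv2.cvtColor(im,cv2.COLOR_BGR2HSV)
# tray: dark
m=((hsv[...,2]<70)).astype('uint8')*255; m[:195]=0;m[290:]=0;m[:,:290]=0;m[:,360:]=0
cs,_=cv2.findContours(m,0,2); c=max(cs,key=cv2.contourArea)
r=cv2.minAreaRect(c);bx=cv2.boxPoints(r);P=np.array([ray(d,*p,16)[:2] for p in bx]);print(r,P.round(),P.mean(0),[np.linalg.norm(P[i]-P[i-1]).round() for i in range(4)])
# tins: bright grey blobs
m=((hsv[...,2]>125)&(hsv[...,1]<60)).astype('uint8')*255; 
m[:205]=0;m[275:]=0;m[:,:300]=0;m[:,355:]=0
cs,_=cv2.findContours(m,0,2)
for c in cs:
  if cv2.contourArea(c)>60:
    (u,v),rr=cv2.minEnclosingCircle(c);print('tin',u,v,rr,cv2.contourArea(c),ray(d,u,v,90).round(1)[:2],ray(d,u,v,72).round(1)[:2])
for n,p,z in(('bowl rim',(160,237),78),('bowlfl',(166,240),5),('turq',(270,266),84),('purp',(381,246),84),('mug',(420,274),101)):print(n,ray(d,*p,z).round())
E
```

```text
((325.5450439453125, 242.93756103515625), (45.72368621826172, 83.25291442871094), 9.246112823486328) [[ 405.  -46.]
 [ 651.  -84.]
 [ 630. -219.]
 [ 386. -176.]] [ 518.0265141 -131.2462059] [np.float64(132.0), np.float64(248.0), np.float64(136.0), np.float64(248.0)]
tin 335.0 258.5 10.594910621643066 294.5 [ 460.9 -151.9] [ 463.2 -153.5]
tin 313.557373046875 255.91802978515625 10.498623847961426 293.0 [467.4 -92.3] [469.8 -93.2]
tin 318.0 221.5 7.500100135803223 126.5 [ 565.1 -104.7] [ 568.7 -105.7]
tin 340.15789794921875 223.42105102539062 10.174477577209473 282.0 [ 560.3 -167.1] [ 563.9 -168.9]
bowl rim [518. 341.  78.]
bowlfl [521. 341.   5.]
turq [439.  28.  84.]
purp [ 498. -282.   84.]
mug [ 420. -383.  101.]
```

View pics/crop1.png

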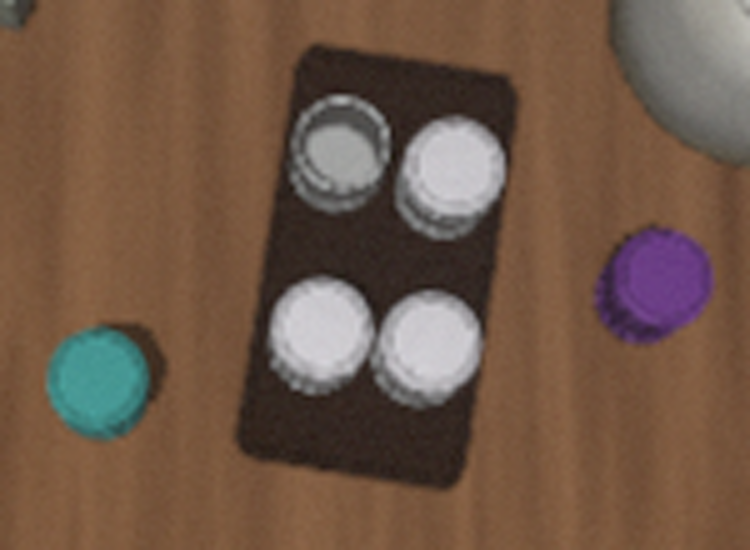

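The crop confirms it: open tin at crop (340,142), which is full-image (318,218), with a hollow inside and no lid. The other three on the tray have closed lids. The tins' ray positions match the tray layout: centre (518,-131), x axis at about -9°. I'll go above the open tin.

```bash
python3 -m handwheel '[[-1,-5,-4,0,0.13],[-1,-10,-8,0,0.26],[-1,-15,-12,0,0.4],[-1,-20,-16,0,0.53],[-1,-25,-20,0,0.66],[-1,-30,-24,0,0.8],[-1,-35,-28,0,0.93],[-1,-40,-32,0,1.06],[-1,-45,-36,0,1.19],[-1,-51,-40,0,1.325],[-1,-56.8,-44.5,0,1.325],[-1,-56.8,-44.5,0,1.325]]'; python3 -m handwheel '[[-1,0,0,0,0],[-1,0,0,0,0]]'; python3 - <<'E'
from h import *
d=grab('wrist','w1.png');s=sensors.sense();print(s['tool_pos'],s['eef_rot'],s['qpos'])
for X in([574,-107,72],[564,-171,90],[472,-91,90],[461,-154,90]):print(proj(d,X))
E
```

```text
t: 1.6
tool_pos: [574.2, -109.1, 200.9]
eef_rot: [-180.0, 0.0, 80.6]
wrist_force: [0.3, 1.0, 1.4]
grip_width: 85.5
grasp_force: 0.0
t: 1.85
tool_pos: [572.0, -105.4, 200.8]
eef_rot: [-179.9, -0.0, 80.7]
wrist_force: [0.3, 0.6, -0.2]
grip_width: 85.5
grasp_force: 0.0
[ 571.95593416 -104.89138485  201.09015928] [-1.79901333e+02 -3.52738028e-02  8.07482775e+01] [-1.45717021e+01  1.81669881e+01  8.54761294e+01  2.67163770e-02
  7.64583960e+01 -5.32628867e+00]
[282.89274082 187.18541815]
[283.43156165 259.52870212]
[164.29516451 193.66552068]
[171.3375118  259.43467039]
```

View pics/w1.png

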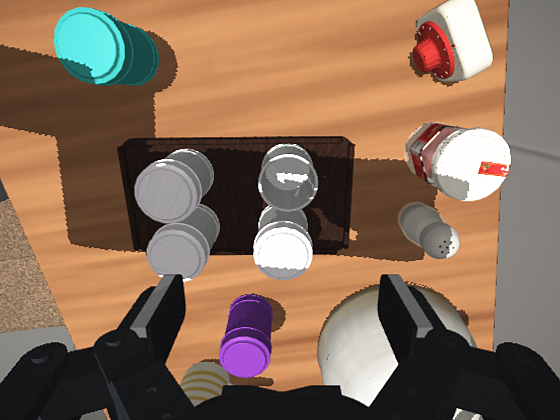

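Wrist view: open tin rim centre at (288,180), closed lids at (282,252), (168,190) and (178,250). All are within about 7 px of prediction.

```bash
python3 - <<'E'
from h import *
d=np.load('pics/w1.png.npz')
for u,v,z in((288,180,72),(282,252,90),(168,190,90),(178,250,90),(148,137,16),(352,138,16),(350,248,16)):print(ray(d,u,v,z).round(1))
im=cv2.imread('pics/w1.png');g=cv2.cvtColor(im,cv2.COLOR_BGR2GRAY)
E
```

```text
[ 579.7 -101.    72. ]
[ 563.9 -163.1   90. ]
[476.1 -88.3  90. ]
[ 469.7 -145.6   90. ]
[442.1 -46.5  16. ]
[651. -82.  16.]
[ 636.6 -207.4   16. ]
```

```bash
python3 -m handwheel '[[-1,0,0.5,4,0],[-1,0,0.5,8,0],[-1,0,0.5,12,0],[-1,0,0.5,15,0],[-1,0,0.5,16.9,0],[-1,0,0.5,16.9,0],[0.2,0,0.5,16.9,0],[1,0,0.5,16.9,0],[1,0,0.5,16.9,0],[1,0,0.5,16.9,0],[1,0,0.5,16.9,0],[1,0,0.5,16.9,0]]'; python3 -m handwheel '[[1,0,0,0,0],[1,0,0,0,0],[1,0,0,0,0],[1,0,0,0,0]]'
```

```text
t: 3.4
tool_pos: [578.8, -106.7, 34.8]
eef_rot: [179.8, -0.0, 80.7]
wrist_force: [-2.8, 2.3, 7.2]
grip_width: 50.5
grasp_force: 60.8
t: 3.9
tool_pos: [578.7, -106.7, 34.8]
eef_rot: [179.8, -0.0, 80.7]
wrist_force: [-1.8, 1.3, 7.3]
grip_width: 50.4
grasp_force: 60.8
```

```bash
python3 - <<'E'
from h import *
d=grab('wrist','w2.png');b=grab('side','s2.png');t=grab('top','t2.png')
p=proj(b,[578,-107,50]).astype(int);print(p)
a=cv2.imread('pics/w2.png');s=cv2.imread('pics/s2.png')[p[1]-60:p[1]+60,p[0]-80:p[0]+80]
s=cv2.resize(s,(560,420),interpolation=cv2.INTER_CUBIC)
cv2.imwrite('pics/c2.png',cv2.resize(np.hstack([a,s]),(800,300)))
E
```

```text
[294 225]
```

View pics/c2.png

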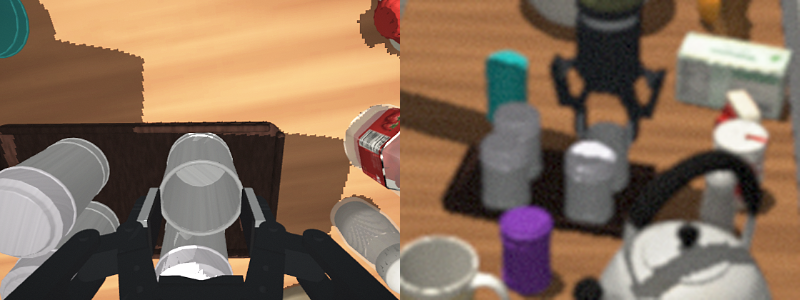

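```bash
python3 - <<'E'
from h import *
d=np.load('pics/w2.png.npz')
print(ray(d,281,277,72),ray(d,255,185,6),ray(d,281,277,76), proj(d,[577,-105,72]),proj(d,[578,-107,54]),proj(d,[578,-107,35]))
print(-d['R'].T@d['t'])
a=cv2.imread('pics/w2.png');cv2.imwrite('pics/c3.png',cv2.resize(a[160:420,150:420],None,fx=2.2,fy=2.2))
E
```

```text
[ 579.93195827 -103.58626451   72.        ] [568.46158083 -76.34512767   6.        ] [ 580.30780909 -101.23792612   76.        ] [275.15361225 280.61550909] [278.23802491 264.85733486] [278.40424097 248.29300894]
[592.67797936 -23.94836192 207.64979058]
```

View pics/c3.png

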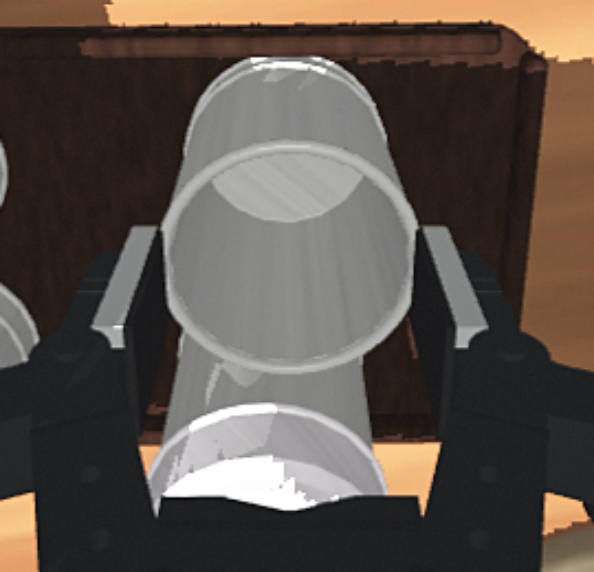

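Good grip across the diameter. I'll lift and carry it to the bowl at about (519,341); the rim and floor rays agree on that.

```bash
python3 -m handwheel '[[1,0,0,-1,0],[1,0,0,-3,0],[1,0,0,-6,0],[1,0,0,-10,0],[1,0,0,-14,0],[1,0,0,-17,0],[1,0,0,-18,0],[1,0,0,-18,0],[1,0,0,-18,0]]'; python3 -m handwheel '[[1,4,-1.2,0,0],[1,8,-2.4,0,0],[1,12,-3.6,0,0],[1,16,-4.8,0,0],[1,20,-6,0,0],[1,24,-7.2,0,0],[1,28,-8.4,0,0],[1,32,-9.6,0,0],[1,36,-10.8,0,0],[1,40,-12.1,0,0],[1,43.2,-13.1,0,0],[1,43.2,-13.1,0,0]]'; python3 - <<'E'
from h import *
t=grab('top','t3.png');im=cv2.imread('pics/t3.png')
cv2.imwrite('pics/c4.png',cv2.resize(im[180:300,100:400],None,fx=2.6,fy=2.6,interpolation=cv2.INTER_CUBIC))
s=sensors.sense();print(s['tool_pos'],s['grip_width'])
E
```

```text
t: 5.18
tool_pos: [576.8, -106.5, 211.0]
eef_rot: [-179.8, -0.0, 80.7]
wrist_force: [0.6, 0.4, -1.1]
grip_width: 49.9
grasp_force: 62.4
t: 6.68
tool_pos: [516.9, 342.7, 210.3]
eef_rot: [-179.8, 0.1, 80.9]
wrist_force: [-0.0, -0.6, -2.1]
grip_width: 50.3
grasp_force: 62.4
[517.19952993 341.14702559 210.49949664] 50.231632857645
```

View pics/c4.png

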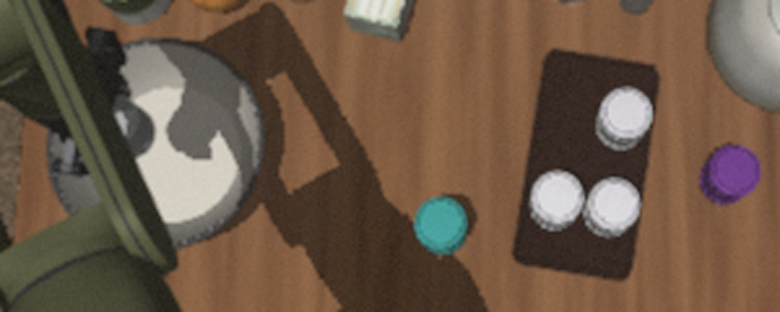

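Top view: the tin is held over the bowl (the bowl is at about (155,140) in the crop). The tray has only the three closed tins left and hasn't moved. Lowering and releasing.

```bash
python3 -m handwheel '[[1,0,0,4,0],[1,0,0,8,0],[1,0,0,12,0],[1,0,0,15,0],[1,0,0,16.5,0],[1,0,0,17.5,0],[1,0,0,17.5,0],[1,0,0,17.5,0]]'; python3 -m handwheel '[[0.2,0,0,0,0],[-0.3,0,0,0,0],[-1,0,0,0,0],[-1,0,0,0,0],[-1,0,0,0,0],[-1,0,0,-2,0],[-1,0,0,-5,0],[-1,0,0,-9,0],[-1,0,0,-14,0],[-1,0,0,-18,0],[-1,0,0,-18,0]]'
```

```text
t: 7.72
tool_pos: [519.3, 341.2, 38.7]
eef_rot: [179.9, -0.1, 80.7]
wrist_force: [-0.0, 0.4, -0.6]
grip_width: 50.2
grasp_force: 62.5
t: 9.1
tool_pos: [520.7, 342.1, 221.9]
eef_rot: [179.6, -0.3, 80.7]
wrist_force: [0.1, 0.3, -0.1]
grip_width: 85.5
grasp_force: 0.0
```

```bash
python3 -m handwheel '[[-1,-4.5,1.1,0,0],[-1,-9,2.2,0,0],[-1,-13.5,3.4,0,0],[-1,-18,4.5,0,0],[-1,-22.5,5.7,0,0],[-1,-27,6.8,0,0],[-1,-31.5,7.9,0,0],[-1,-36,9.1,0,0],[-1,-40.5,10.2,0,0],[-1,-45,11.3,0,0],[-1,-49.5,12.5,0,0],[-1,-49.5,12.5,0,0]]'; python3 -m handwheel '[[-1,0,0,0,0],[-1,0,0,0,0],[-1,0,0,0,0]]';  python3 - <<'E'
from h import *
t=cv2.cvtColor(grab('top','t4.png')['pixels'],cv2.COLOR_RGB2BGR);w=cv2.cvtColor(grab('wrist','w4.png')['pixels'],cv2.COLOR_RGB2BGR)
cv2.imwrite('pics/c5.png',np.hstack([cv2.resize(t[185:290,110:250],(400,300)),cv2.resize(w,(400,300))]))
s=sensors.sense();print(s['tool_pos'],s['qpos'])
d=np.load('pics/w4.png.npz')
for X in([563,-168,90],[472,-91,90],[464,-152,90]):print(proj(d,X))
E
```

```text
t: 10.6
tool_pos: [561.3, -171.1, 215.7]
eef_rot: [-179.9, 0.0, 80.5]
wrist_force: [0.2, 1.0, 0.3]
grip_width: 85.3
grasp_force: 0.0
t: 10.98
tool_pos: [561.7, -166.7, 217.5]
eef_rot: [-180.0, -0.0, 80.8]
wrist_force: [0.5, -0.4, -1.1]
grip_width: 85.5
grasp_force: 0.0
[ 561.8728523  -167.03180293  217.65052143] [-2.06863210e+01  1.78022760e+01  8.35538303e+01  2.83239282e-03
  7.86361766e+01 -1.14816774e+01]
[281.66954845 187.07053579]
[162.28784213 117.99323468]
[172.05470341 187.23640045]
```

View pics/c5.png

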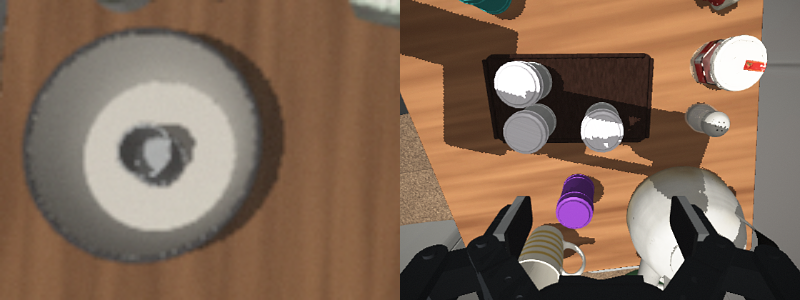

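The open tin stands in the middle of the bowl (crop about (157,150)). On the tray the wrist view shows lids at (602,127), (521,84) and (525,131), which match my estimates. Gripping tin 1.

```bash
python3 -m handwheel '[[-1,0.1,0.1,4,0],[-1,0.1,0.1,8,0],[-1,0.1,0.1,12,0],[-1,0.1,0.1,16,0],[-1,0.1,0.1,18.4,0],[-1,0.1,0.1,18.4,0],[0.2,0.1,0.1,18.4,0],[1,0.1,0.1,18.4,0],[1,0.1,0.1,18.4,0],[1,0.1,0.1,18.4,0],[1,0.1,0.1,18.4,0],[1,0.1,0.1,18.4,0]]'; python3 -m handwheel '[[1,0,0,-0.5,0],[1,0,0,-1.5,0],[1,0,0,-3,0],[1,0,0,-5,0],[1,0,0,-7,0],[1,0,0,-8,0],[1,0,0,-8,0],[1,0,0,-8,0],[1,0,0,-8,0],[1,0,0,-8,0],[1,0,0,-8,0]]'
python3 - <<'E'
from h import *
F=[];J=[]
for i in range(10):
    imaging.get_image('side');s=sensors.sense();F.append(s['wrist_force']);J.append(s['joint_efforts'][1:3])
print(np.mean(F,0),np.std(F,0),np.mean(J,0),s['tool_pos'],s['grip_width'],s['t'])
E
```

```text
t: 12.58
tool_pos: [564.2, -167.5, 35.7]
eef_rot: [179.8, 0.0, 80.7]
wrist_force: [-1.2, 0.4, 7.4]
grip_width: 53.5
grasp_force: 62.7
t: 13.95
tool_pos: [562.8, -167.1, 113.1]
eef_rot: [-180.0, -0.0, 80.7]
wrist_force: [-0.4, 0.2, -0.5]
grip_width: 53.2
grasp_force: 63.1
[-0.13411724 -0.01659909 -1.37228192] [0.6027427  0.27761955 0.45139163] [-49.52812135 -22.66963077] [ 563.02303007 -167.12441202  113.51973432] 53.38420332212272 14.45
```

Tin 1 weighs about 1.4 N (0.14 kg), so it is light. I'll put it back in its place and go on to tin 3, the near right one.

```bash
python3 -m handwheel '[[1,0,0,3,0],[1,0,0,5.5,0],[1,0,0,7,0],[1,0,0,7.8,0],[1,0,0,7.8,0],[1,0,0,7.8,0]]';python3 -m handwheel '[[0.2,0,0,0,0],[-1,0,0,0,0],[-1,0,0,0,0],[-1,0,0,0,0],[-1,0,0,-1,0],[-1,0,0,-4,0],[-1,0,0,-8,0],[-1,0,0,-12,0],[-1,0,0,-12,0]]'; python3 -m handwheel '[[-1,0,-3,0,0],[-1,0,-6,0,0],[-1,0,-9,0,0],[-1,0,-9.9,0,0],[-1,0,-9.9,0,0],[-1,0,-9.9,0,0],[-1,0,-9.9,4,0],[-1,0,-9.9,8,0],[-1,0,-9.9,11,0],[-1,0,-9.9,12,0],[-1,0,-9.9,12,0],[-1,0,-9.9,12,0]]'
```

```text
t: 15.2
tool_pos: [563.7, -167.4, 36.1]
eef_rot: [179.9, 0.0, 80.7]
wrist_force: [0.1, 0.6, -1.1]
grip_width: 54.0
grasp_force: 63.1
t: 16.32
tool_pos: [566.0, -168.2, 160.2]
eef_rot: [179.5, 0.1, 80.7]
wrist_force: [0.1, -0.2, -0.5]
grip_width: 85.5
grasp_force: 0.0
t: 17.82
tool_pos: [466.7, -151.7, 36.5]
eef_rot: [179.9, 0.0, 80.7]
wrist_force: [-0.5, 0.4, -0.5]
grip_width: 85.1
grasp_force: 0.0
```

```bash
python3 -m handwheel '[[0.2,0,0,0,0],[1,0,0,0,0],[1,0,0,0,0],[1,0,0,0,0],[1,0,0,0,0],[1,0,0,0,0]]'; python3 -m handwheel '[[1,0,0,-0.5,0],[1,0,0,-1.5,0],[1,0,0,-3,0],[1,0,0,-5,0],[1,0,0,-7,0],[1,0,0,-8,0],[1,0,0,-8,0],[1,0,0,-8,0],[1,0,0,-8,0],[1,0,0,-8,0],[1,0,0,-8,0]]'
cat > w.py <<'E'
from h import *
F=[];J=[]
for i in range(10):
    imaging.get_image('side');s=sensors.sense();F.append(s['wrist_force'])
print(np.mean(F,0),np.std(F,0),s['tool_pos'],s['grip_width'],s['t'])
E
python3 w.py
```

```text
t: 18.58
tool_pos: [465.4, -151.3, 37.0]
eef_rot: [179.9, 0.0, 80.7]
wrist_force: [-2.8, -0.5, 9.9]
grip_width: 53.4
grasp_force: 61.2
t: 19.95
tool_pos: [465.2, -151.1, 115.2]
eef_rot: [-180.0, -0.0, 80.7]
wrist_force: [0.2, 0.5, -3.6]
grip_width: 53.3
grasp_force: 63.8
[ 0.28736113  0.33013073 -4.14062358] [0.21742368 0.30058256 0.41190495] [ 465.33450967 -151.1654989   115.57833427] 53.4532331448158 20.45
```

Tin 3 weighs about 4.1 N, which looks like the full one. I'll put it back and lift the last tin to be sure.

```bash
python3 -m handwheel '[[1,0,0,3,0],[1,0,0,5.5,0],[1,0,0,7,0],[1,0,0,7.8,0],[1,0,0,7.8,0],[1,0,0,7.8,0]]';python3 -m handwheel '[[0.2,0,0,0,0],[-1,0,0,0,0],[-1,0,0,0,0],[-1,0,0,0,0],[-1,0,0,-1,0],[-1,0,0,-4,0],[-1,0,0,-8,0],[-1,0,0,-12,0],[-1,0,0,-12,0]]'; python3 -m handwheel '[[-1,3,0,0,0],[-1,6.2,0,0,0],[-1,6.2,0,0,0],[-1,6.2,0,0,0],[-1,6.2,0,0,0],[-1,6.2,0,4,0],[-1,6.2,0,8,0],[-1,6.2,0,11,0],[-1,6.2,0,12,0],[-1,6.2,0,12,0],[-1,6.2,0,12,0]]'
```

```text
t: 21.2
tool_pos: [465.9, -151.4, 37.9]
eef_rot: [179.9, 0.0, 80.7]
wrist_force: [0.1, -0.1, -4.6]
grip_width: 53.0
grasp_force: 64.7
t: 22.32
tool_pos: [468.1, -152.3, 161.6]
eef_rot: [179.5, 0.1, 80.7]
wrist_force: [0.6, 0.2, -0.1]
grip_width: 85.8
grasp_force: 0.0
t: 23.7
tool_pos: [476.4, -90.5, 38.5]
eef_rot: [179.9, 0.0, 80.7]
wrist_force: [0.7, -1.2, 0.1]
grip_width: 85.5
grasp_force: 0.0
```

```bash
python3 -m handwheel '[[0.2,0,0,0,0],[1,0,0,0,0],[1,0,0,0,0],[1,0,0,0,0],[1,0,0,0,0],[1,0,0,0,0]]'; python3 -m handwheel '[[1,0,0,-0.5,0],[1,0,0,-1.5,0],[1,0,0,-3,0],[1,0,0,-5,0],[1,0,0,-7,0],[1,0,0,-8,0],[1,0,0,-8,0],[1,0,0,-8,0],[1,0,0,-8,0],[1,0,0,-8,0],[1,0,0,-8,0]]'
python3 w.py
```

```text
t: 24.45
tool_pos: [475.2, -90.0, 38.9]
eef_rot: [180.0, 0.0, 80.7]
wrist_force: [-3.1, 0.4, 10.0]
grip_width: 53.7
grasp_force: 60.8
t: 25.82
tool_pos: [475.1, -89.9, 117.2]
eef_rot: [-180.0, -0.0, 80.7]
wrist_force: [-0.1, 1.0, -1.3]
grip_width: 53.4
grasp_force: 63.3
[-0.01261006 -0.15938257 -2.18786983] [0.43991381 0.45413313 0.25940328] [475.33800496 -89.97797586 117.55183232] 53.31957723281588 26.325
```

Tin 2 weighs about 2.2 N, so tin 3 is the heaviest. I'll put tin 2 back and fetch tin 3.

```bash
python3 -m handwheel '[[1,0,0,3,0],[1,0,0,5.5,0],[1,0,0,7,0],[1,0,0,7.8,0],[1,0,0,7.8,0],[1,0,0,7.8,0]]';python3 -m handwheel '[[0.2,0,0,0,0],[-1,0,0,0,0],[-1,0,0,0,0],[-1,0,0,0,0],[-1,0,0,-1,0],[-1,0,0,-4,0],[-1,0,0,-8,0],[-1,0,0,-12,0],[-1,0,0,-12,0]]'; python3 -m handwheel '[[-1,-3,0,0,0],[-1,-6.2,0,0,0],[-1,-6.2,0,0,0],[-1,-6.2,0,0,0],[-1,-6.2,0,0,0],[-1,-6.2,0,4,0],[-1,-6.2,0,8,0],[-1,-6.2,0,11,0],[-1,-6.2,0,12.2,0],[-1,-6.2,0,12.2,0],[-1,-6.2,0,12.2,0]]'
```

```text
t: 27.08
tool_pos: [475.9, -90.1, 39.9]
eef_rot: [179.9, 0.0, 80.7]
wrist_force: [-0.6, 0.4, -1.3]
grip_width: 53.3
grasp_force: 63.5
t: 28.2
tool_pos: [478.2, -90.8, 163.5]
eef_rot: [179.5, 0.1, 80.7]
wrist_force: [0.2, 0.9, -0.4]
grip_width: 85.2
grasp_force: 0.0
t: 29.58
tool_pos: [466.4, -151.4, 38.5]
eef_rot: [179.9, 0.0, 80.7]
wrist_force: [-0.0, 0.2, -0.5]
grip_width: 85.4
grasp_force: 0.0
```

```bash
python3 -m handwheel '[[0.2,0,0,0,0],[1,0,0,0,0],[1,0,0,0,0],[1,0,0,0,0],[1,0,0,0,0],[1,0,0,0,0]]'; python3 -m handwheel '[[1,0,0,-0.5,0],[1,0,0,-1.5,0],[1,0,0,-3,0],[1,0,0,-6,0],[1,0,0,-9,0],[1,0,0,-12,0],[1,0,0,-15,0],[1,0,0,-18,0],[1,0,0,-20,0],[1,0,0,-20.5,0],[1,0,0,-20.5,0],[1,0,0,-20.5,0]]'; python3 -m handwheel '[[1,0,0,0,0],[1,0,0,0,0],[1,0,0,0,0],[1,0,0,0,0]]'
python3 w.py; python3 - <<'E'
from h import *
t=cv2.cvtColor(grab('side','s5.png')['pixels'],cv2.COLOR_RGB2BGR);w=cv2.cvtColor(grab('wrist','w5.png')['pixels'],cv2.COLOR_RGB2BGR)
cv2.imwrite('pics/c6.png',np.hstack([cv2.resize(t[110:320,170:390],(400,382)),cv2.resize(w,(400,382))]))
E
```

```text
t: 30.32
tool_pos: [465.4, -151.4, 39.0]
eef_rot: [179.9, 0.0, 80.7]
wrist_force: [-2.4, 0.3, 9.6]
grip_width: 53.4
grasp_force: 61.0
t: 31.82
tool_pos: [464.4, -150.7, 241.3]
eef_rot: [-179.9, -0.0, 80.7]
wrist_force: [1.0, -0.7, -4.4]
grip_width: 52.9
grasp_force: 64.3
t: 32.33
tool_pos: [465.3, -151.1, 242.4]
eef_rot: [-180.0, -0.0, 80.7]
wrist_force: [-0.4, -0.0, -4.9]
grip_width: 52.9
grasp_force: 64.3
[-0.01540801 -0.15294949 -4.37741626] [0.4036362  0.274986   0.36261051] [ 465.29240022 -151.15010063  242.51492486] 53.14747143233435 32.825
```

View pics/c6.png

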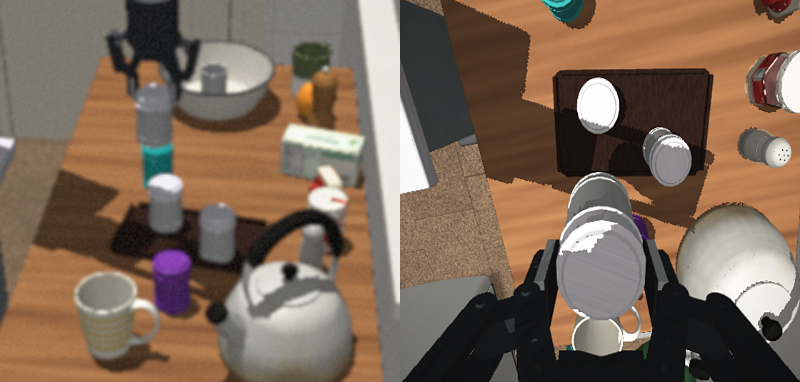

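The side view shows the held tin upright at (153,115), the open tin in the bowl at (213,80), and the two lighter tins standing on the tray at (165,205) and (217,232). The bystanders haven't been touched. Handing in.

```bash
python3 -c "
from rig import ticket;print(ticket.job_done())"
```

```text
the job is handed in; nothing more can be done
None
```

The job is handed in at about 33 s of the 72 s allowed: the open tin is in the bowl, the two lighter tins (about 0.14 and 0.22 kg) stand on the tray, and the heaviest (about 0.43 kg) is held upright and still, about 20 cm above the table.

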